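# Gauge a mixer valve's bore with a go / no-go plug gauge

## Task

Check the reamed through bore of the brass mixer-valve casting clamped in the V-block: take the double-ended plug gauge from its wooden rest, feel for the bore (it lies 2 to 3 mm off the casting's centre), slide the long go end in until the handle's collar is seated on the end face, press it home lightly and draw it out. Then put the short, fatter no-go end squarely into the counterbore at either mouth, press it on the counterbore's floor with about 10 N for a second to confirm that the bore refuses it, and lay the gauge back in its rest. Never load the gauge on the casting by more than 30 N, and leave the caliper, the marker, the loose tap casting and the dish of screws where they are.

Things in the scene. Friction and masses are not known exactly. Their poses are not given: they have to be found in the camera images.
- gauge: Double-ended steel plug gauge, 148 mm long, about 0.3 kg. Origin on its axis at mid handle; x along the axis to the go end; z up in the rest. Handle: dark hexagon bar, x -45 to 45 mm, 22 mm across flats, two flats upright and a corner down (12.7 mm below the axis) in the rest. Collars at both handle ends, 32 mm diameter, 6 mm thick (to x = 51 and -51 mm); beyond them the bright ends
- go_tip (a point): centre of the go end's face, 83 mm from the gauge's origin along +x; axes as the gauge's. The go end is the long slim one: cylinder 20.8 mm in diameter, 32 mm long, edge broken by 0.5 mm. It slides with 1.2 mm of play in the 22 mm bore
- nogo_tip (a point): centre of the no-go end's face, 65 mm from the gauge's origin along -x; axes as the gauge's. The no-go end is the short fat one: cylinder 25.5 mm in diameter, 14 mm long, square ended; it goes into the 27 mm counterbore but not into the 22 mm bore
- valve_body: Brass mixer-valve casting, rigidly clamped. Origin on the casting's centre line, mid length, 75 mm above the pad; y along the barrel, x level to the rear (two short inlet stubs), z up. 80 mm long over its end faces, flanges 49 mm in diameter. Its bore is parallel to y but lies 2 to 3.3 mm off the casting's centre line (cast core shift), in a direction that differs and is not measured: feel for it
- bore_mid (a point): middle of the casting on its centre line, same point and axes as valve_body. Go end fully home (collar on the end face): the gauge's origin is 91 mm and the go tip 8 mm from here along y. No-go end on the counterbore's floor: its tip 35 mm from here along y
- mouth_left (a point): point on the casting's centre line in the end face on the +y side, 40 mm from the middle; axes as valve_body. Both mouths are alike and on one axis: a raised face 42 mm in diameter, in it a counterbore 27 mm in diameter and 5 mm deep with a 1 mm chamfer, then the through bore, 22 mm in diameter with 0.3 mm chamfer, all concentric
- mouth_right (a point): the same on the -y side, 40 mm from the middle; axes as valve_body
- vblock: V-block with stirrup clamp on a plate 92 x 88 x 12 mm, bolted down, cannot move. Origin on the pad under the middle of the bore, axes as valve_body. Block 28 mm along the bore, 56 mm wide, 68 mm high; the stirrup (66 mm wide, 12 mm along the bore) bridges the brass at its middle, its thumb screw reaches 115 mm above the pad
- gauge_rest: Wooden rest 116 x 50 mm, fixed, at any yaw. Origin at mid underside on the pad, x along the gauge towards its go end at the start, z up. Base 12 mm thick; two uprights 10 mm thick (x 31 to 41 and -41 to -31 mm), 42 mm wide, 40 mm high, with 120 degree V notches that carry the hexagon's lower flats; 62 mm between them for the fingers. The collars hang outside with 4 mm play each way along x
- rest_seat (a point): where the gauge's origin belongs in the rest: 40 mm above the pad over the middle of the rest; axes as gauge_rest; the gauge may lie either way round
- caliper: loose vernier caliper, 216 mm long, 12 mm thick, lying on the pad's left; origin at the middle of its underside
- marker: loose marker pen, 130 mm long, 17 mm thick, lying on the pad's right near the robot; origin at the middle of its underside
- tap_a: loose brass tap-body casting, 163 x 69 x 42 mm, lying on the pad's right; origin at the middle of its underside
- dish: loose round steel dish of small screws, 74 mm wide, 17 mm high, at the right rear; origin at the middle of its underside

How it is judged:
On the way, in this order (a step that is already met when the one before it is completed fails the run):
1. the go end is fully home in the bore, its collar seated on the end face (within 2.5 mm), with a light push of at least 3 N (y of go_tip in the frame of valve_body between -0.0105 and 0.0105 m and distance between go_tip and bore_mid below 0.0125 m and angle between the x axis of gauge and the y axis of valve_body, either way round below 0.06 rad and contact force between gauge and valve_body above 3 N), for 0.2 s.
2. the no-go end stands at least 2.5 mm deep in the counterbore of a mouth, square to the bore, and is pressed there with at least 5 N for 0.3 s without entering the bore (distance between nogo_tip and bore_mid between 0.032 and 0.0375 m and angle between the x axis of gauge and the y axis of valve_body, either way round below 0.06 rad and contact force between gauge and valve_body above 5 N), for 0.3 s.
At the end, for the whole second after the job is handed in: The gauge lies at rest and released in the notches of its rest, either way round, its middle within 6.5 mm of the seat and its axis along the rest within 0.06 rad (distance between gauge and rest_seat below 0.0065 m and angle between the x axis of gauge and the x axis of gauge_rest, either way round below 0.06 rad and linear speed of gauge below 0.02 m/s); the robot touches nothing.
It fails at once if the gauge is loaded on the brass casting by more than 30 N (contact force between gauge and valve_body above 30 N).
It fails at once if the caliper, marker, loose tap casting or dish is moved by more than 20 mm (distance of any of caliper, marker, tap_a, dish from where it was at the start of the episode above 0.02 m).
It also fails if it takes over 72 s, if anything falls off the work surface, if the arm or the gripper's body presses on something with over 40 N, if the wrist force passes 120 N, or if a joint passes its speed limit or range.

## Robot

A 7-joint arm with a two-finger parallel gripper is mounted at the origin on a cart in front of the work surface, level with it; the furniture and walls round the work are solid. World frame = base frame: x ahead of the robot, y to its left, z up, the work surface at z = 0. Lengths are in m, angles in rad, forces in N, time in s.
With the tool pointing down it reaches from about 0.425 to 0.875 m from the base axis. Payload 8.4 kg.
Tool frame: the origin (TCP) lies midway between the tips of the shut fingers; the grasp point (between the pads) lies 19 mm behind it; z points along the fingers, y is the line along which they close (so a half turn about z gives the same grasp; the last joint's range is limited). The gripper opens to 87 mm and grips with 3 to 60 N. Pads are 19 mm wide; open, the fingers measure 117 mm over their backs; the gripper's body (75 mm by 190 mm) begins 51 mm behind the grasp point.
Start: joints at [1.073, 0.333, 0.04, 1.465, -0.013, 1.343, -0.059], TCP at [0.252, -0.599, 0.223] pointing down, gripper open.
Joint ranges: [-2.58, 2.58], [-0.38, 2.09], [-1.3, 1.39], [0.25, 2.4], [-1.5, 4.64], [0.08, 2.09], [-2.65, 2.65]. Speed limits (rad/s): [2.22, 2.22, 2.79, 2.79, 3.14, 3.14, 3.14].

## Interface

Orientations are given as a unit quaternion [x, y, z, w].
In Python, from station import robot gives the robot as it stands. Calls block until the motion is done:
- robot.move_to(position, orientation): joint-space move of the TCP to a pose.
- robot.movel(position, vel=0.15, orientation=None): straight line of the TCP; orientation=None keeps the orientation; vel is the mean speed in m/s.
- robot.set_joints(angles): joint-space move.
- robot.set_gripper(opening): finger opening in m; the grip force is fixed at half the most; returns when the fingers have stopped.
- robot.sleep(seconds).
- robot.ik(position, orientation): joint angles nearest the present ones, or None.
- robot.read_state(): the state.
- robot.grab_frame(name): name is "side" or "top"; returns the picture (480x640x3 uint8, red, green, blue); there is no depth.
- robot.camera_params(name): a dict with "vertical_fov" (degrees; the focal length in pixels is half the picture's height over the tangent of half this angle, whatever the lens; pixels are square), "cx", "cy" (the principal point, pixels), "world_from_camera" (4x4, takes a point from camera to world coordinates). Camera axes: x right, y down, z forward; pixel columns grow to the right and rows downward; lengths in m; the calibration is good to about 2 mm. A picture is of the moment at which its call begins. camera_params takes no time and is no camera call.
A pose or a line that the arm cannot do raises robot.Unreachable and nothing moves.
- robot.sign_off(): hands the job in; it is judged then, once.
The state is a dict: "time_s": time; "joint_pos": joint angles; "joint_velocities": joint speeds; "joint_efforts": joint torques, N m; "position": TCP position; "tool_rot": TCP orientation; "wrist_force": force on the tool from outside, world axes, zero at the start; "moment": the same for the moment, N m; "gripper_width": finger opening in m; "gripper_force": force on a finger pad.
Only numpy, scipy, OpenCV 4.12 (cv2) and the standard library are available. Lean on these libraries where they do the work, as an engineer would, in place of code of your own. Each camera call takes 0.05 s, during which the arm holds its last target. There are 200 camera calls.

## Working session

There is one attempt and no reset: what is moved stays moved. The work goes in short steps, each a Python script; the robot and the scene stay as the last script left them, time stands still between calls to the robot, and variables do not carry over. Pictures are saved under pics/ and viewed, at most 10 in all, crops included, and the job is handed in when it is done.

```bash
mkdir -p pics; ls
python3 - <<'E'
from station import robot
import cv2,json,numpy as np
np.set_printoptions(precision=4,suppress=True)
for n in("top","side"):
    cv2.imwrite(f"pics/{n}0.png",robot.grab_frame(n)[:,:,::-1]); print(n,robot.camera_params(n))
s=robot.read_state();print(s)
E
```

```text
pics
top {'vertical_fov': 55.792281027094, 'cx': 325.02097748601494, 'cy': 242.154135263424, 'world_from_camera': array([[-0.0093, -0.9901,  0.14  ,  0.4267],
       [-0.9999,  0.0081, -0.0094, -0.0047],
       [ 0.0082, -0.14  , -0.9901,  0.9033],
       [ 0.    ,  0.    ,  0.    ,  1.    ]])}
side {'vertical_fov': 46.99350728040198, 'cx': 330.4828107909063, 'cy': 241.38718444415858, 'world_from_camera': array([[-0.9991, -0.029 ,  0.0302,  0.4986],
       [-0.0418,  0.6622, -0.7482,  0.6857],
       [ 0.0017, -0.7488, -0.6628,  0.7045],
       [ 0.    ,  0.    ,  0.    ,  1.    ]])}
{'time_s': 0.1, 'joint_pos': array([ 1.0728,  0.3339,  0.0399,  1.4661, -0.0134,  1.3433, -0.0585]), 'joint_velocities': array([-0.0004, -0.0017,  0.0004, -0.0016,  0.0001,  0.0009, -0.0001]), 'joint_efforts': array([  0.0057, -65.7808,   1.3414, -40.47  ,  -0.0594,   0.041 ,
         0.0001]), 'position': array([ 0.2522, -0.5986,  0.2218]), 'tool_rot': array([ 0.9802,  0.198 , -0.0002, -0.0007]), 'wrist_force': array([-0.0934,  0.2673,  0.0955]), 'moment': array([ 0.0014, -0.0032,  0.0181]), 'gripper_force': 0.0, 'gripper_width': 0.08661893102617427}
```

View pics/top0.png

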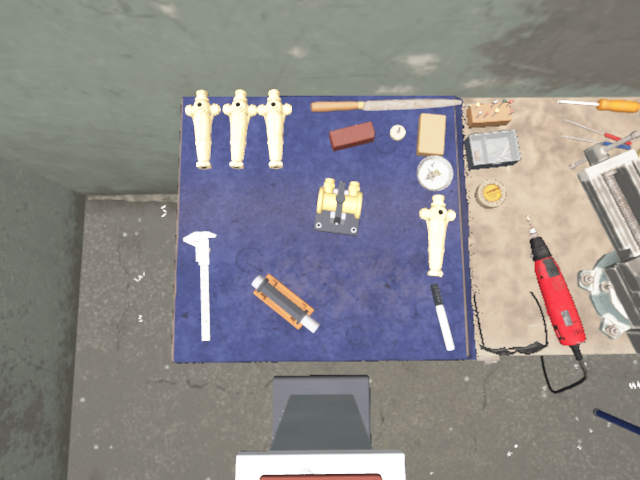

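View pics/side0.png

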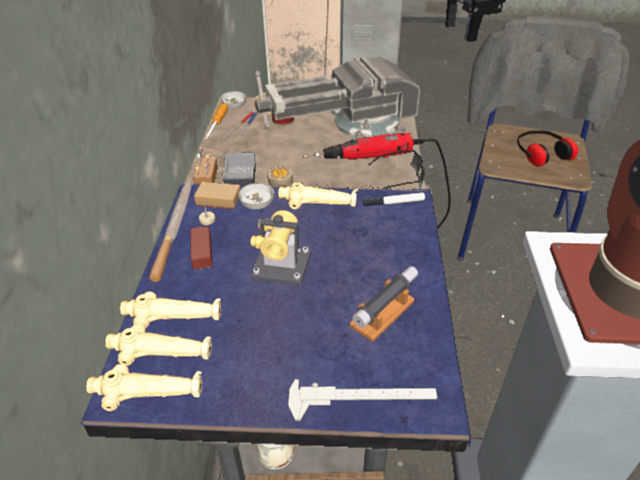

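The top view shows the gauge in its rest at about (285,303), with the long go end apparently at the lower right. The V-block is at (340,205). Next I'll zoom in on both.

Run:
```python
import cv2,numpy as np
t=cv2.imread("pics/top0.png");s=cv2.imread("pics/side0.png")
def c(i,x,y,w=80,h=60,k=5):return cv2.resize(i[y:y+h,x:x+w],None,fx=k,fy=k,interpolation=cv2.INTER_CUBIC)
cv2.imwrite("pics/z1.png",np.vstack([np.hstack([c(t,245,270),c(t,300,176)]),np.hstack([c(s,345,260,100,75,4),c(s,240,208,100,75,4)])]))
```

```text
(no output)
```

View pics/z1.png

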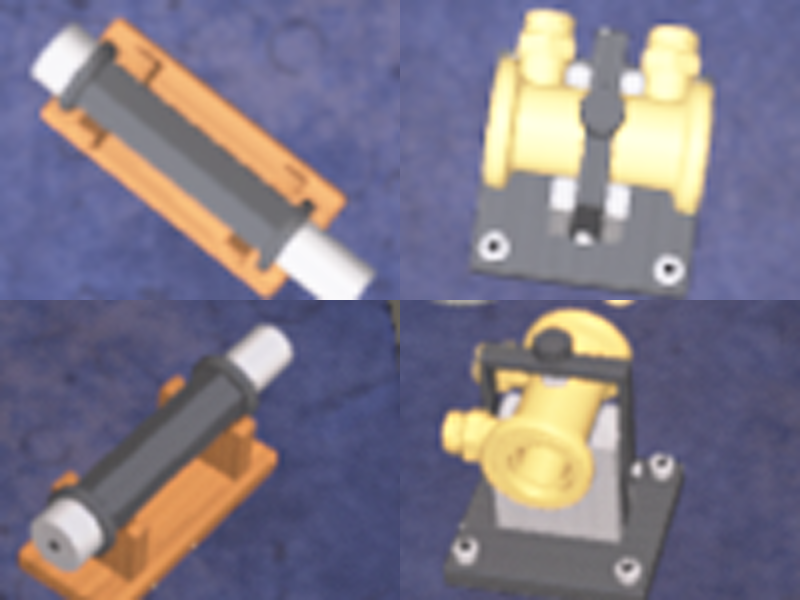

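The crops confirm the no-go end is at the upper left and the go end at the lower right in the top view. The base and plate corners are clear. The top-view plate front corners are about (314,229.6) and (358,235), and the side-view left flange face centre is about (276,249).

```bash
cat > h.py <<'E'
from station import robot
import cv2,numpy as np
from scipy.spatial.transform import Rotation as R
np.set_printoptions(precision=4,suppress=True)
def ray(n,p):
    c=robot.camera_params(n);T=c["world_from_camera"];f=240/np.tan(np.radians(c["vertical_fov"])/2)
    d=T[:3,:3]@np.array([(p[0]-c["cx"])/f,(p[1]-c["cy"])/f,1]);return T[:3,3],d/np.linalg.norm(d)
def onz(n,p,z):
    o,d=ray(n,p);return o+d*(z-o[2])/d[2]
def tri(p,q):
    o,d=ray("top",p);u,e=ray("side",q)
    s=np.linalg.lstsq(np.c_[d,-e],u-o,rcond=None)[0];a,b=o+d*s[0],u+e*s[1];return (a+b)/2,np.linalg.norm(a-b)
def proj(n,P):
    c=robot.camera_params(n);T=c["world_from_camera"];f=240/np.tan(np.radians(c["vertical_fov"])/2)
    q=T[:3,:3].T@(np.asarray(P)-T[:3,3]);return np.array([c["cx"]+f*q[0]/q[2],c["cy"]+f*q[1]/q[2]])
E
python3 - <<'E'
from h import *
t=cv2.imread("pics/top0.png");s=cv2.imread("pics/side0.png")
def mask(i,lo,hi,x,y,w,h):
    m=np.zeros(i.shape[:2],np.uint8);m[y:y+h,x:x+w]=cv2.inRange(cv2.cvtColor(i,cv2.COLOR_BGR2HSV),lo,hi)[y:y+h,x:x+w];return m
# rest base
for n,i,b in(("top",t,(240,265,85,70)),("side",s,(340,255,85,90))):
    m=mask(i,(5,110,100),(22,255,255),*b);c=np.vstack([k for k in cv2.findContours(m,0,2)[0] if len(k)>4])
    box=cv2.boxPoints(cv2.minAreaRect(c)); w=np.array([onz(n,p,.012) for p in box]);print(n,"rest",w.mean(0),[np.linalg.norm(w[k]-w[k-1]) for k in range(4)],w[:,:2].tolist() if 0 else [np.degrees(np.arctan2(*(w[k]-w[k-1])[[1,0]])) for k in range(4)])
    m=mask(i,(0,0,185),(180,60,255),*b);k,l,st,ce=cv2.connectedComponentsWithStats(m)
    for j in range(1,k):
        if st[j,4]>15:print(n,"bright",st[j],ce[j],onz(n,ce[j],.04))
    # handle: dark grey
    m=mask(i,(0,0,20),(180,95,150),*b);k,l,st,ce=cv2.connectedComponentsWithStats(m);j=1+np.argmax(st[1:,4])
    r=cv2.minAreaRect(cv2.findContours((l==j).astype(np.uint8),0,2)[0][0]);print(n,"handle",st[j],r,onz(n,r[0],.047))
print("plate top corners",onz("top",(314,229.6),.012),onz("top",(358,235),.012))
for p in((251.25,279.25),(303.75,283),(310.75,246.75)):print("side plate",onz("side",p,.012))
# flange: yellow
m=mask(t,(15,60,120),(35,255,255),305,175,70,50);ys,xs=np.nonzero(m);print(xs.min(),xs.max())
for n,p in(("left flange",(276.25,249.25)),):print(n,onz("side",p,.075))
E
```

```text
top rest [0.438  0.0694 0.012 ] [np.float64(0.11313990106742813), np.float64(0.04868086630277353), np.float64(0.11385171476973663), np.float64(0.048185096893579506)] [np.float64(51.43047907906039), np.float64(-38.52717965205363), np.float64(-128.8213881480268), np.float64(140.62813665177916)]
top bright [251 276  12  13  93] [256.6344 281.7849] [0.4738 0.1176 0.04  ]
top bright [300 315  19  18 181] [309.0884 323.5359] [0.3949 0.0184 0.04  ]
top handle [249 265  59  59 732] ((274.2500305175781, 293.2500305175781), (75.6604232788086, 21.21320343017578), 45.0) [0.4517 0.0833 0.047 ]
side rest [0.4399 0.0679 0.012 ] [np.float64(0.06324899309429413), np.float64(0.13666691182456195), np.float64(0.07044023666092634), np.float64(0.1290760645730491)] [np.float64(-52.04599243749892), np.float64(-127.10219220727606), np.float64(122.97538008469256), np.float64(50.62676786297416)]
side bright [403 267  15  15 126] [410.2222 273.2381] [0.3896 0.0115 0.04  ]
side bright [357 310  13  15 106] [363.6415 316.3962] [0.4693 0.1113 0.04  ]
side handle [ 340  255   85   90 5786] ((382.0, 299.5), (89.0, 84.0), 90.0) [0.44   0.0806 0.047 ]
plate top corners [0.5781 0.0086 0.012 ] [ 0.5665 -0.079   0.012 ]
side plate [0.665  0.0103 0.012 ]
side plate [0.5721 0.0154 0.012 ]
side plate [ 0.5664 -0.0793  0.012 ]
317 362
left flange [ 0.6182 -0.0008  0.075 ]
```

Run:
```python
from h import *
t=cv2.imread("pics/top0.png");s=cv2.imread("pics/side0.png")
def c(i,x,y,w,h,k):return cv2.resize(i[y:y+h,x:x+w],None,fx=k,fy=k,interpolation=cv2.INTER_CUBIC)
a=np.hstack([c(s,245,205,70,85,7)[:, :],c(t,310,172,60,85,7)[:, :310]]);
for k in range(0,a.shape[0],35):cv2.line(a,(0,k),(4,k),(255,255,255),1)
cv2.imwrite("pics/z2.png",a)
```

```text
(no output)
```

View pics/z2.png

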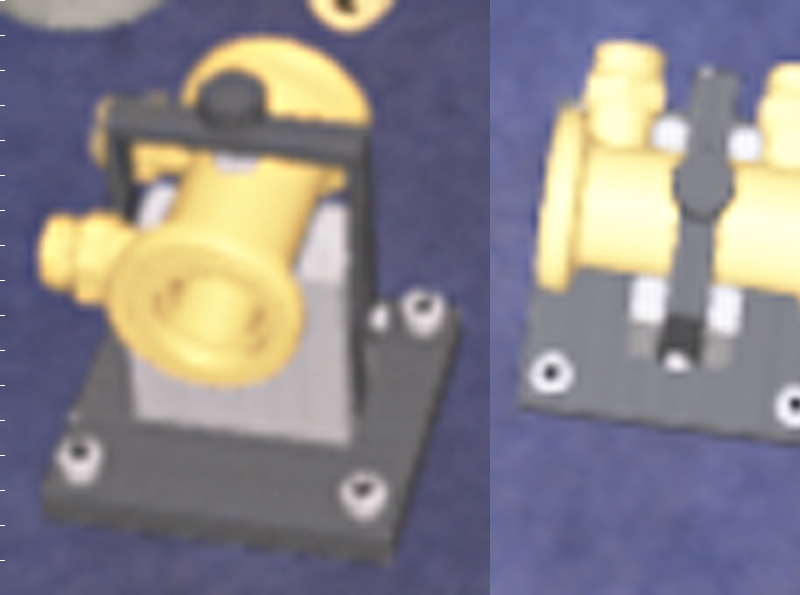

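The side crop shows the plate top corners at u,v (45,490), (393,532) and (462,315), and the left flange ellipse centred near (205,310). I'll compute from these.

Run:
```python
from h import *
S=lambda u,v:(245+(u+.5)/7-.5,205+(v+.5)/7-.5)
T=lambda u,v:(300+(u-400+.5)/5-.5,176+(v+.5)/5-.5)
for p in((45,490),(393,532),(462,315)):print("side",onz("side",S(*p),.012))
for p in((470,268),(690,295)):print("top",onz("top",T(*p),.012))
print("mouth L",onz("side",S(204,310),.075))
# predictions for a pose hypothesis
for c,yaw in(((.617,-.041),-7.5),((.6165,-.039),-6.5)):
    y=np.radians(yaw);A=np.array([[np.cos(y),-np.sin(y),0],[np.sin(y),np.cos(y),0],[0,0,1]]);o=np.array([*c,0])
    W=lambda *q:o+A@np.array(q)
    print(c,yaw)
    for q in((.046,.044,.012),(-.046,.044,.012),(-.046,-.044,.012),(0,.04,.075)):
        p=proj("side",W(*q));print(" side",((p-[245,205]+.5)*7-.5))
    for q in((-.046,.044,.012),(-.046,-.044,.012)):
        p=proj("top",W(*q));print(" top",((p-[300,176]+.5)*5-.5)+[400,0])
    # flange rim (outer dia 49) in top view: left/right extremes
    for sgn in(1,-1):
        a=np.linspace(0,2*np.pi,73);P=np.array([proj("top",W(.0245*np.cos(k),.038*sgn,.075+.0245*np.sin(k))) for k in a]);P=(P-[300,176]+.5)*5-.5+[400,0];print(" flange",P.min(0),P.max(0))
```

```text
side [ 0.6671 -0.0012  0.012 ]
side [0.5779 0.0097 0.012 ]
side [ 0.5662 -0.0714  0.012 ]
top [0.5789 0.0094 0.012 ]
top [ 0.5673 -0.0782  0.012 ]
mouth L [ 0.6226 -0.0016  0.075 ]
(0.617, -0.041) -7.5
 side [ 41.4529 483.9045]
 side [396.4828 528.944 ]
 side [465.9403 297.0031]
 side [205.2707 310.8491]
 top [471.8611 272.4534]
 top [691.1659 299.1922]
 flange [492.3416  60.3661] [508.4643 191.0551]
 flange [693.3591  84.898 ] [711.6258 215.582 ]
(0.6165, -0.039) -6.5
 side [ 44.3155 492.1127]
 side [401.4824 532.8166]
 side [465.0434 299.7675]
 side [209.1669 316.7988]
 top [468.6264 275.8457]
 top [688.3736 298.8064]
 flange [487.8995  63.3077] [501.8128 194.2611]
 flange [689.173   84.3957] [705.5225 215.3313]
```

```bash
cat >> h.py <<'E'
YAW=np.radians(-7.3);C=np.array([.618,-.0405,.075])
VX=np.array([np.cos(YAW),np.sin(YAW),0]);VY=np.array([-np.sin(YAW),np.cos(YAW),0]);Z=np.array([0,0,1.])
GOFF=np.array([0,0,-.019])
def q(deg):
    a=np.radians(deg)/2;return [np.cos(a),np.sin(a),0,0]
def tcp(xv,yv,zv=0): # gauge origin in valve frame -> tcp
    return C+xv*VX+yv*VY+zv*Z+GOFF
def wf(n=3,dt=.03):
    o=[]
    for _ in range(n):o.append(robot.read_state()["wrist_force"]);robot.sleep(dt)
    return np.mean(o,0)
E
python3 - <<'E'
from h import *
for off in(0,180):
    for p,a in(([.4376,.0705,.15],51.3),([.4376,.0705,.021],51.3),(tcp(0,.14),82.7),(tcp(0,.091),82.7),(tcp(0,.14,.1),82.7),(tcp(0,-.13,.1),82.7),(tcp(0,-.1),82.7)):
        print(off,p,robot.ik(p,q(a+off)))
E
```

```text
0 [0.4376, 0.0705, 0.15] [ 0.5522  0.0037 -0.799   2.0038  0.0029  1.1353 -0.9234]
0 [0.4376, 0.0705, 0.021] [ 0.5153  0.2282 -0.8279  2.1297  0.2201  0.8681 -1.1186]
0 [0.6358 0.0984 0.056 ] [ 0.2685  0.5376 -0.6488  1.632   0.3559  1.093  -0.6055]
0 [0.6296 0.0498 0.056 ] [ 0.3145  0.5024 -0.5995  1.6651  0.3146  1.0721 -0.507 ]
0 [0.6358 0.0984 0.156 ] [ 0.2939  0.4462 -0.684   1.5373  0.2903  1.2618 -0.5583]
0 [ 0.6015 -0.1694  0.156 ] [ 0.5499  0.3599 -0.4356  1.5952  0.1588  1.2217 -0.0431]
0 [ 0.6053 -0.1397  0.056 ] [ 0.5228  0.4544 -0.4638  1.6973  0.2292  1.0439 -0.1438]
180 [0.4376, 0.0705, 0.15] [-1.0742 -0.0986  0.7879  2.0688  0.0768  1.1436  2.1456]
180 [0.4376, 0.0705, 0.021] [ 0.738   0.311  -1.0856  2.1224  0.3525  0.9014  1.9148]
180 [0.6358 0.0984 0.056 ] [ 0.5483  0.7297 -1.0987  1.6185  0.6828  1.2256  2.3238]
180 [0.6296 0.0498 0.056 ] [ 0.6367  0.7055 -1.098   1.6496  0.6654  1.2086  2.4005]
180 [0.6358 0.0984 0.156 ] [ 0.5472  0.6004 -1.0964  1.5251  0.5412  1.3489  2.4157]
180 [ 0.6015 -0.1694  0.156 ] [-0.6527  0.6011  1.2168  1.6555 -0.5826  1.3025 -2.5993]
180 [ 0.6053 -0.1397  0.056 ] [-0.6884  0.7594  1.2111  1.7585 -0.768   1.1881 -2.5188]
```

Run:
```python
from h import *
robot.move_to([.4376,.0705,.15],q(51.3))
print(robot.read_state()["time_s"],wf())
robot.movel([.4376,.0705,.021],vel=.1)
print(robot.read_state()["position"],wf())
robot.set_gripper(.0)
s=robot.read_state();print(s["time_s"],s["gripper_width"],s["gripper_force"],wf())
robot.movel([.4376,.0705,.12],vel=.1)
s=robot.read_state();print(s["time_s"],s["gripper_width"],wf(),s["moment"])
robot.move_to(tcp(0,.140,.04),q(82.7))
robot.movel(tcp(0,.140,0),vel=.1)
s=robot.read_state();print(s["time_s"],s["position"],tcp(0,.14),wf(5),s["moment"])
for n in("top","side"):cv2.imwrite(f"pics/{n}1.png",robot.grab_frame(n)[:,:,::-1])
t=cv2.imread("pics/top1.png");s=cv2.imread("pics/side1.png")
def c(i,x,y,w,h,k):return cv2.resize(i[y:y+h,x:x+w],None,fx=k,fy=k,interpolation=cv2.INTER_CUBIC)
cv2.imwrite("pics/z3.png",np.vstack([c(t,240,170,160,75,5),c(s,200,205,160,75,5)[:,:]])[:, :])
```

```text
2.575 [-0.2249 -0.0289  0.3086]
[0.4381 0.0706 0.0215] [ 0.2096  0.0827 -0.0867]
5.2917 0.021528223203218927 30.000681047094986 [ 1.5494 -0.6697 -0.9075]
6.5333 0.021526196353225713 [ 0.2761  0.1959 -3.9739] [-0.023  -0.0912 -0.0553]
8.0083 [0.6355 0.0983 0.0556] [0.6358 0.0984 0.056 ] [-0.4542  0.2335 -3.6972] [-0.0456 -0.0982  0.044 ]
```

View pics/z3.png

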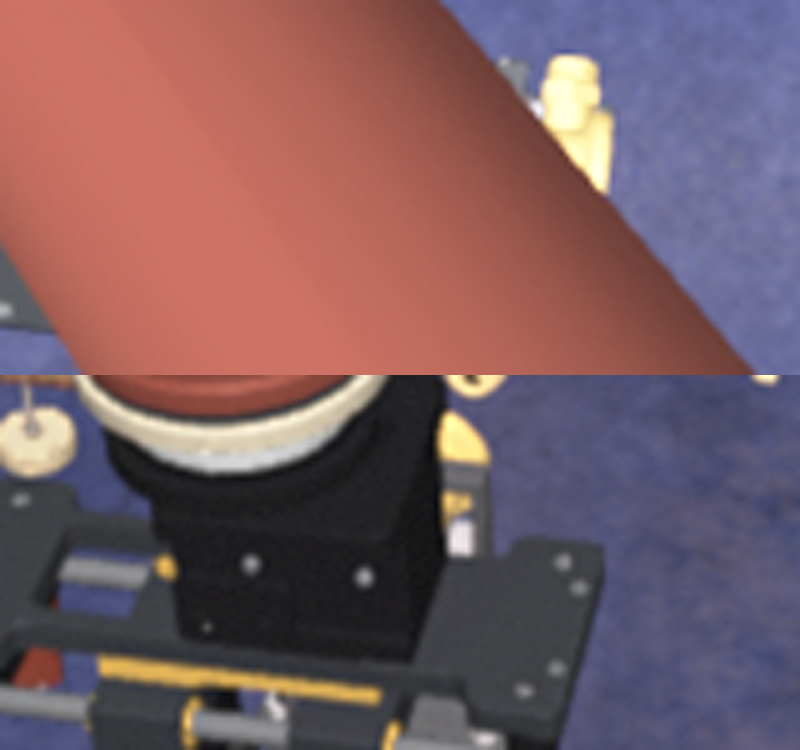

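The arm hides the mouth in both views, so I'll rely on feel. I'll advance under guard.

```bash
cat >> h.py <<'E'
def vf(p): # tcp position -> gauge origin in valve frame, mm
    d=np.asarray(p)-GOFF-C;return 1e3*np.array([d@VX,d@VY,d[2]])
def vforce(f):return np.array([f@VX,f@VY,f[2]])
def probe(start,dirv,step,maxd,F,bias,vel=.03,log=False):
    """step gauge origin (valve frame, m) along dirv until resisting force > F; returns cmd, force, hit"""
    p=np.array(start,float);dirv=np.array(dirv,float);n=int(round(maxd/step))
    for k in range(n):
        p=p+dirv*step;robot.movel(tcp(*p),vel=vel)
        s=robot.read_state();f=vforce(s["wrist_force"]-bias)
        if log:print(np.round(p*1e3,2),vf(s["position"]).round(2),f.round(2),round(s["time_s"],2))
        if -f@dirv>F:return p,f,True
    return p,f,False
E
python3 - <<'E'
from h import *
b=wf(5)
robot.movel(tcp(0,.130),vel=.05)
p,f,h=probe((0,.130,0),(0,-1,0),.001,.018,3,b,log=True)
np.save("bias.npy",b)
E
```

```text
[  0. 129.   0.] [ -0.03 129.1    0.02] [-0.56 -0.07  0.25] 9.04
[  0. 128.   0.] [  0.01 127.95  -0.04] [-0.28 -0.44 -0.34] 9.29
[  0. 127.   0.] [  0.01 126.9   -0.  ] [ 0.38 -0.57  0.37] 9.54
[  0. 126.   0.] [ -0.   125.9   -0.01] [0.28 0.22 1.24] 9.79
[  0. 125.   0.] [  0.01 124.88  -0.04] [-0.27  0.17 -0.17] 10.04
[  0. 124.   0.] [  0.02 123.9    0.  ] [-0.44 -0.31 -0.12] 10.29
[  0. 123.   0.] [  0.02 122.89  -0.02] [ 0.18 -1.02 -0.05] 10.54
[  0. 122.   0.] [  0.02 121.91  -0.  ] [0.23 0.59 0.45] 10.79
[  0. 121.   0.] [  0.03 120.88  -0.01] [0.65 0.8  0.46] 11.04
[  0. 120.   0.] [  0.01 119.89  -0.03] [ 0.3   0.36 -0.18] 11.29
[  0. 119.   0.] [ -0.06 119.26   0.03] [-0.53  0.95 -0.13] 11.54
[  0. 118.   0.] [ -0.14 118.99   0.14] [0.02 4.23 0.08] 11.79
```

Run:
```python
from h import *
b=np.load("bias.npy")
robot.movel(tcp(0,.120),vel=.03)
b=wf(6);print(b,np.load("bias.npy"));np.save("bias.npy",b)
p,f,h=probe((0,.120,0),(1,0,0),.0005,.0075,2.5,b,vel=.02,log=True)
robot.movel(tcp(0,.120),vel=.03)
if h:
    p2,f,h2=probe((0,.120,0),(-1,0,0),.0005,.0075,2.5,b,vel=.02,log=True)
    robot.movel(tcp((p[0]+p2[0])/2,.120),vel=.03)
print(robot.read_state()["time_s"])
```

```text
[-0.0787 -0.0918 -3.9536] [ 0.1029  0.1149 -4.1499]
[  0.5 120.    0. ] [  0.57 119.83  -0.02] [ 0.47 -0.31  0.34] 12.49
[  1. 120.   0.] [  1.05 119.99   0.  ] [-1.23  0.    0.41] 12.74
[  1.5 120.    0. ] [  1.36 120.04  -0.08] [-1.37  0.66  0.77] 12.99
[  2. 120.   0.] [  1.73 120.04  -0.11] [-1.77 -0.58  1.22] 13.24
[  2.5 120.    0. ] [  2.15 120.02  -0.15] [-3.08  0.77 -0.4 ] 13.49
[ -0.5 120.    0. ] [ -0.33 119.97   0.09] [0.   0.63 0.45] 13.99
[ -1. 120.   0.] [ -0.98 119.97   0.01] [-0.84  1.    0.41] 14.24
[ -1.5 120.    0. ] [ -1.53 120.01   0.01] [0.09 0.24 1.23] 14.49
[ -2. 120.   0.] [ -2.05 120.02   0.01] [-0.52 -0.95 -0.27] 14.74
[ -2.5 120.    0. ] [ -2.54 120.02  -0.01] [-0.03  1.28  0.14] 14.99
[ -3. 120.   0.] [ -3.04 120.01  -0.01] [ 0.51  0.42 -0.11] 15.24
[ -3.5 120.    0. ] [ -3.51 120.     0.01] [ 0.1  -0.26  0.27] 15.49
[ -4. 120.   0.] [ -4.06 120.    -0.01] [ 0.82  0.68 -0.72] 15.74
[ -4.5 120.    0. ] [ -4.52 119.97  -0.01] [-0.38 -0.31 -0.2 ] 15.99
[ -5. 120.   0.] [ -4.81 119.99   0.1 ] [ 0.89  0.27 -0.05] 16.24
[ -5.5 120.    0. ] [ -5.22 120.04   0.14] [ 3.14 -0.   -0.34] 16.49
16.775
```

Run:
```python
from h import *
b=np.load("bias.npy");x=-.0019
robot.movel(tcp(x,.120),vel=.03)
r=[]
for sg in(1,-1):
    p,f,h=probe((x,.120,0),(0,0,sg),.0005,.0075,2.2,b,vel=.02,log=True);r.append(p[2]);print(h)
    robot.movel(tcp(x,.120),vel=.03)
print(r,robot.read_state()["time_s"],wf(5)-b)
```

```text
[ -1.9 120.    0.5] [ -1.9  119.99   0.55] [ 0.38 -0.48  0.  ] 17.27
[ -1.9 120.    1. ] [ -1.87 120.03   1.05] [-0.45  0.22 -0.14] 17.52
[ -1.9 120.    1.5] [ -1.9  120.01   1.53] [ 0.    0.08 -1.42] 17.77
[ -1.9 120.    2. ] [ -1.95 119.99   1.96] [-0.65 -0.48  0.17] 18.02
[ -1.9 120.    2.5] [ -1.95 120.02   2.46] [-0.26 -0.17 -0.4 ] 18.27
[ -1.9 120.    3. ] [ -1.99 120.03   2.91] [ 0.38  0.57 -1.79] 18.52
[ -1.9 120.    3.5] [ -1.98 120.05   3.42] [ 0.39  0.64 -1.94] 18.77
[ -1.9 120.    4. ] [ -1.97 120.09   3.99] [-0.38  1.02 -2.89] 19.02
True
[ -1.9 120.   -0.5] [ -1.8  119.96  -0.4 ] [0.13 0.31 0.27] 19.56
[ -1.9 120.   -1. ] [ -1.92 119.98  -1.01] [ 1.12  0.41 -0.75] 19.81
[ -1.9 120.   -1.5] [ -1.92 119.99  -1.55] [ 0.43 -1.1   0.56] 20.06
[ -1.9 120.   -2. ] [ -1.96 119.98  -2.06] [ 0.04  0.96 -0.2 ] 20.31
[ -1.9 120.   -2.5] [ -1.92 119.97  -2.53] [ 0.51 -0.19  0.77] 20.56
[ -1.9 120.   -3. ] [ -1.95 120.01  -3.07] [-0.32  0.73 -0.11] 20.81
[ -1.9 120.   -3.5] [ -1.95 119.99  -3.56] [1.04 0.37 0.86] 21.06
[ -1.9 120.   -4. ] [ -1.89 120.05  -3.99] [-0.59  0.45  0.56] 21.31
[ -1.9 120.   -4.5] [ -1.87 120.03  -4.47] [-0.18  0.33  0.68] 21.56
[ -1.9 120.   -5. ] [ -1.83 120.05  -4.92] [-0.15 -0.25  1.73] 21.81
[ -1.9 120.   -5.5] [ -1.82 120.07  -5.38] [0.61 0.32 2.88] 22.06
True
[np.float64(0.004), np.float64(-0.005500000000000001)] 22.3917 [0.5162 0.1299 0.2071]
```

Run:
```python
from h import *
b=np.load("bias.npy")
for x,z in((-.0017,-.00075),(-.0017,-.0002),(-.0012,-.00075),(-.0022,-.00075),(-.0017,-.0014)):
    robot.movel(tcp(x,.120,z),vel=.03)
    p,f,h=probe((x,.120,z),(0,-1,0),.001,.006,4,b,vel=.03,log=True)
    if not h:break
    robot.movel(tcp(x,.120,z),vel=.03)
print(h,x,z)
```

```text
[ -1.7  119.    -0.75] [ -1.65 118.86  -0.74] [-0.24  0.81  0.3 ] 23.06
[ -1.7  118.    -0.75] [ -1.71 117.87  -0.78] [-0.31 -0.5   0.46] 23.31
[ -1.7  117.    -0.75] [ -1.65 116.87  -0.75] [0.32 0.28 0.  ] 23.56
[ -1.7  116.    -0.75] [ -1.69 115.89  -0.77] [ 0.25 -0.06 -0.36] 23.81
[ -1.7  115.    -0.75] [ -1.69 114.87  -0.76] [-0.04  0.15  0.34] 24.06
[ -1.7  114.    -0.75] [ -1.66 113.9   -0.73] [-0.7   0.14 -0.16] 24.31
False -0.0017 -0.00075
```

Run:
```python
from h import *
b=np.load("bias.npy");x,z=-.0017,-.00075
p,f,h=probe((x,.114,z),(0,-1,0),.004,.020,5,b,vel=.04,log=True)
if not h:
    p,f,h=probe(p,(0,-1,0),.0007,.007,6,b,vel=.03,log=True)
    robot.sleep(.5);print(h,vforce(wf(5)-b),vf(robot.read_state()["position"]),robot.read_state()["moment"])
```

```text
[ -1.7  110.    -0.75] [ -1.61 109.4   -0.84] [-0.4  -0.53  1.15] 24.56
[ -1.7  106.    -0.75] [ -1.61 105.47  -0.79] [-0.07  0.47 -0.49] 24.81
[ -1.7  102.    -0.75] [ -1.62 101.53  -0.79] [-0.18  0.58  1.84] 25.06
[-1.7  98.   -0.75] [-1.62 97.52 -0.77] [ 0.02  0.39 -0.23] 25.31
[-1.7  94.   -0.75] [-1.64 93.53 -0.8 ] [-0.45  0.76  0.1 ] 25.56
[-1.7  93.3  -0.75] [-1.71 93.32 -0.74] [-0.08  0.2   0.25] 25.81
[-1.7  92.6  -0.75] [-1.68 92.64 -0.73] [-0.28  0.58 -0.56] 26.06
[-1.7  91.9  -0.75] [-1.76 92.59 -0.65] [ 0.53  3.38 -0.32] 26.31
[-1.7  91.2  -0.75] [-1.81 92.47 -0.59] [0.52 5.02 0.05] 26.56
[-1.7  90.5  -0.75] [-1.85 92.41 -0.52] [ 0.39  7.75 -1.06] 26.81
True [ 0.3057  7.0677 -0.5534] [-1.8276 92.4127 -0.5062] [ 1.4036 -0.3107 -0.0531]
```

Step 1 is done: the collar is seated at about 7 N. I'll withdraw, carry the gauge over the top and probe the right mouth with the no-go end. The floor is expected at command y ≈ -98.6 mm and the face at -103.6 mm.

Run:
```python
from h import *
x,z=-.0017,-.00075
robot.movel(tcp(x,.094,z),vel=.03)
robot.movel(tcp(x,.136,z),vel=.07)
robot.movel(tcp(x,.136,.078),vel=.15)
robot.movel(tcp(x,-.122,.078),vel=.2)
robot.movel(tcp(x,-.122,z),vel=.12)
robot.sleep(.2);b=wf(6);print(b,np.load("bias.npy"));np.save("bias.npy",b)
robot.movel(tcp(x,-.107,z),vel=.05)
p,f,h=probe((x,-.107,z),(0,1,0),.001,.011,4,b,vel=.03,log=True)
```

```text
[-0.0626  0.3345 -3.9517] [-0.0787 -0.0918 -3.9536]
[  -1.7  -106.     -0.75] [  -1.71 -106.19   -0.78] [-0.28 -0.69  0.05] 32.52
[  -1.7  -105.     -0.75] [  -1.7  -104.98   -0.76] [ 0.54 -0.39 -0.49] 32.77
[  -1.7  -104.     -0.75] [  -1.68 -103.88   -0.72] [ 0.1  -0.62 -0.3 ] 33.02
[  -1.7  -103.     -0.75] [  -1.72 -102.98   -0.77] [ 0.15 -0.42 -0.46] 33.27
[  -1.7  -102.     -0.75] [  -1.99 -101.98   -0.93] [-0.49 -0.95 -0.69] 33.52
[  -1.7  -101.     -0.75] [  -1.89 -100.88   -0.89] [-0.64 -0.09 -0.84] 33.77
[  -1.7  -100.     -0.75] [ -1.83 -99.91  -0.83] [-1.32 -0.22 -1.49] 34.02
[ -1.7  -99.    -0.75] [ -1.78 -98.92  -0.81] [-1.56 -1.04 -1.47] 34.27
[ -1.7  -98.    -0.75] [ -1.8  -98.6   -0.81] [-1.15 -3.5  -1.29] 34.52
[ -1.7  -97.    -0.75] [ -1.81 -98.46  -0.84] [-2.4  -6.7  -1.49] 34.77
```

The no-go end entered and stopped at -98.6 mm, which is exactly the expected floor. Next I'll press to about 10 N.

Run:
```python
from h import *
b=np.load("bias.npy");x,z=-.0020,-.0010
p,f,h=probe((x,-.097,z),(0,1,0),.0005,.004,9.3,b,vel=.02,log=True)
robot.sleep(.5);print(vforce(wf(5)-b));robot.sleep(.5);print(vforce(wf(5)-b),vf(robot.read_state()["position"]))
robot.movel(tcp(x,-.100,z),vel=.03)
robot.movel(tcp(x,-.125,z),vel=.06)
robot.movel(tcp(x,-.125,.078),vel=.15)
robot.movel(tcp(x,.136,.078),vel=.22)
s=robot.read_state();print(s["time_s"],s["gripper_width"],wf()-b,s["moment"])
robot.move_to([.4376,.0705,.12],q(51.3))
robot.movel([.4376,.0705,.030],vel=.1)
s=robot.read_state();print(s["time_s"],wf()-b)
robot.movel([.4376,.0705,.0225],vel=.03)
s=robot.read_state();print(s["time_s"],s["position"],wf()-b)
```

```text
[ -2.  -96.5  -1. ] [ -1.91 -98.51  -0.96] [-1.72 -8.18 -0.33] 35.02
[ -2. -96.  -1.] [ -1.91 -98.42  -0.98] [-1.66 -8.89 -0.3 ] 35.27
[ -2.  -95.5  -1. ] [ -1.94 -98.42  -1.01] [-1.29 -9.4  -0.72] 35.52
[-1.858  -9.7777 -0.6986]
[-1.7247 -9.8766 -1.0645] [ -1.9303 -98.4154  -1.0078]
39.725 0.02210917690807366 [ 0.3661 -0.7707  0.0449] [-0.095  -0.0551 -0.0603]
41.6833 [-0.0636 -0.1434  0.0191]
42.1833 [0.4374 0.0705 0.0223] [-0.1967 -0.1851  0.667 ]
```

Run:
```python
from h import *
b=np.load("bias.npy");p=np.array([.4376,.0705,.0225])
for _ in range(6):
    p[2]-=.0005;robot.movel(p,vel=.02);f=wf(2)-b
    print(p[2],robot.read_state()["position"],f)
    if f[2]>4:break
robot.set_gripper(.087);print(robot.read_state()["time_s"],robot.read_state()["gripper_width"],wf())
robot.movel([.4376,.0705,.17],vel=.12)
robot.set_joints([1.073,.333,.04,1.465,-.013,1.343,-.059])
print(robot.read_state()["time_s"])
for n in("top","side"):cv2.imwrite(f"pics/{n}2.png",robot.grab_frame(n)[:,:,::-1])
t=cv2.imread("pics/top2.png");s=cv2.imread("pics/side2.png");t0=cv2.imread("pics/top0.png")
def c(i,x,y,w=80,h=60,k=5):return cv2.resize(i[y:y+h,x:x+w],None,fx=k,fy=k,interpolation=cv2.INTER_CUBIC)
cv2.imwrite("pics/z4.png",np.vstack([np.hstack([c(t,245,270),c(t0,245,270)]),np.hstack([c(s,345,260,100,75,4),cv2.resize(t,(400,300))])]))
```

```text
0.022 [0.4376 0.0705 0.022 ] [ 0.0685 -0.0551 -0.0277]
0.0215 [0.4376 0.0705 0.0215] [-0.2652 -0.5401  0.1445]
0.020999999999999998 [0.4378 0.0705 0.0211] [ 0.1552 -0.4013  2.0164]
0.020499999999999997 [0.4378 0.0704 0.0209] [-2.8652 -0.6291 10.7849]
44.8083 0.08682294844833147 [-0.0462 -0.4115  0.0655]
48.775
```

View pics/z4.png

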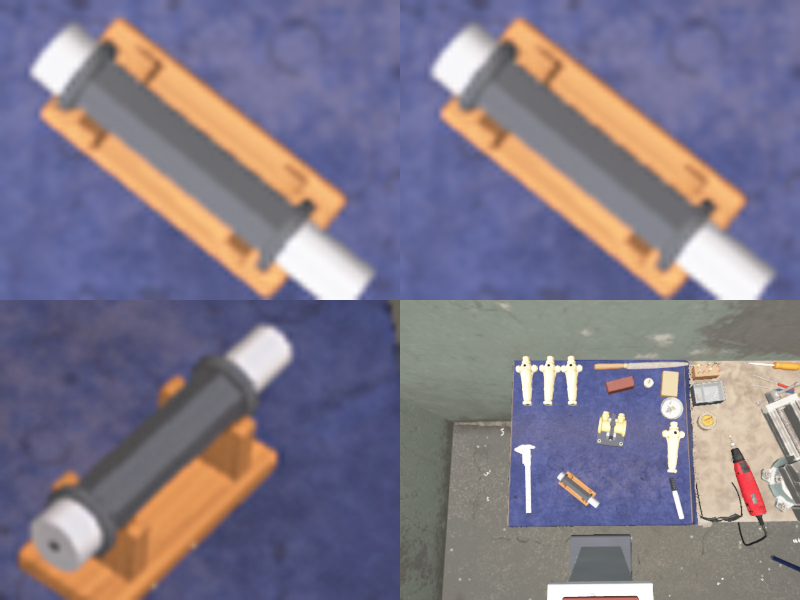

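The picture shows the gauge back in its notches, matching the starting view. The other items haven't moved and the arm is clear, so I'll sign off.

```bash
python3 -c "
from station import robot
print(robot.sign_off())"
```

```text
the job is handed in; nothing more can be done
None
```

The job is handed in at about 49 s: the go end seated fully home at about 7 N, the counterbore floor stopped the no-go end at about 10 N so the bore refused it, and the gauge is back in its rest with nothing else visibly moved; no verdict came back.

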